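Top up the carrier magazine

ROBOT

A 7-joint arm with a two-finger parallel gripper is mounted at the origin on a cart in front of the work surface, level with it; the furniture and walls round the work are solid. World frame = base frame: x ahead of the robot, y to its left, z up, the work surface at z = 0. Lengths are in m, angles in rad, forces in N, time in s.
With the tool pointing down it reaches from about 0.4 to 0.875 m from the base axis. Payload 6.5 kg.
Tool frame: the origin (TCP) lies on the centre line of the jaws, within the pads' length; the fingertips stand 8 mm ahead of it and the grasp point (between the pads) lies 11 mm behind it (bot.nose_length is the distance from the TCP to the fingertips, in m); z points along the fingers, y is the line along which they close (so a half turn about z gives the same grasp; the last joint's range is limited). The gripper opens to 88 mm and grips with 3 to 60 N. Pads are 18 mm wide; open, the fingers measure 123 mm over their backs; the gripper's body (75 mm by 187 mm) begins 45 mm behind the grasp point.
Start: joints at [-0.066, 0.536, -0.004, 1.538, 0.003, 1.067, -0.071], TCP at [0.65, 0, 0.247] pointing down, gripper open.
Joint ranges: [-2.7, 2.7], [-0.37, 2.16], [-1.27, 1.26], [0.24, 2.4], [-1.31, 4.45], [0.19, 1.91], [-2.76, 2.76]. Speed limits (rad/s): [2.39, 2.39, 3.14, 3.14, 3.14, 3.14, 3.14].

INTERFACE

Orientations are given as a unit quaternion [x, y, z, w].
In Python, from bench import bot gives the robot as it stands. The module is installed in compiled form; this text tells all that it offers.
- The arm moves only by the tool apply_moves, never from a script. Its argument "increments" is a list of rows, each an object of numbers: "dx", "dy", "dz": the shift along the tool's x, y, z in cm; "wx", "wy", "wz": the turn, a rotation vector about the tool's x, y, z in degrees; "grip": the opening, from 0 (shut) to 1 (fully open). In form: [{"dx": .., "dy": .., "dz": .., "wx": .., "wy": .., "wz": .., "grip": ..}, ...]. A call has 1 to 12 rows; each row shifts and turns the commanded pose from where the row before left it, along the tool's axes as they then stand; what a row does not reach is not made up. A row lasts 1/12 s, in which the tool goes at most 41.7 mm and 7.16 degrees, less where a joint would pass 70% of its speed; a pose out of reach is approached as far as the arm can. A call is refused whole if a number of a shift passes 4.17 or a number of a turn 7.16, either way. A call with a gripper value outside its range is refused whole. The fingers move at their own pace and stop on an object; "squeeze" is the grip in N (left out, the last holds). Time passes only in rows, so rows that do not move let the fingers close. It gives the time, the measured TCP pose, the force, the opening and the grip force at its end, in the units of the state.
- bot.sense(): the state, without advancing time (a new reading comes with each control period).
- bot.grab_frame(name): name is "scene" or "side" or "wrist"; returns the picture (420x560x3 uint8, red, green, blue); there is no depth.
- bot.get_calibration(name): a dict with "K" (3x3 intrinsics, pixels), "rvec" (rotation vector, rad) and "tvec" (3), from world to camera coordinates, as OpenCV has them. Camera axes: x right, y down, z forward; pixel columns grow to the right and rows downward; lengths in m; the calibration is good to about 2 mm. The wrist camera is an equidistant fisheye: a pixel r from the principal point sees the ray r / f radians off the axis. A picture is of the moment at which its call begins: read the wrist's pose just before it. get_calibration takes no time and is no camera call; for the wrist camera it gives the pose at the moment of the call.
- bot.job_done(): hands the job in; it is judged then, once.
The state is a dict: "t": time; "qpos": joint angles; "qvel": joint speeds; "joint_torque": joint torques, N m; "tool_pos": TCP position; "tool_rot": TCP orientation; "force": force on the tool from outside, world axes, zero at the start; "wrist_torque": the same for the moment, N m; "width": opening from 0.0 (shut) to 1.0 (fully open); "grip_force": force on a finger pad.
Only numpy, scipy, OpenCV 4.12 (cv2) and the standard library are available. Lean on these libraries where they do the work, as an engineer would, in place of code of your own. Each camera call takes 0.05 s, during which the arm holds its last target. There are 200 camera calls.

TASK

The spring-loaded magazine on the bench already holds one component carrier under its two retaining lips. Find the loose carrier of the same full length, lay it in the mouth on top and push it straight down until it has gone past the lips and they have snapped back over it, then let go. Leave the shorter carrier where it lies.

Things in the scene. Friction and masses are not known exactly. Their poses are not given: they have to be found in the camera images.
- carrier_center (a point): Loose full-length carrier to load: grey plastic block with five shallow dark pockets along its flat top, 80 mm long (x) x 40 mm wide (y) x 25 mm high, about 60 g, lying flat on the bench. Point: its centre, 12.5 mm up; z up. Either end may lead. Laid in the mouth it rests on the lips, top about 114 mm above the bench, and may be let go and then pushed on the middle of its top with shut fingers.
- magazine_mouth (a point): Aluminium magazine fixed to the bench, 156 x 70 mm, 107 mm high, open on top. Point: on its vertical axis, level with the undersides of its lips, 72 mm above the bench; x along the carriers' length, y across, z up. Inside 83 (x) x 45 mm (y); the middle 54 mm of both long sides is open for fingers. Its flared rim, from 97 mm up, centres a carrier up to 6 mm off.
- lip_a (a joint): One of the two steel lips at the x ends of the magazine, tips 67 mm apart, tops sloping 25 degrees from vertical; m it is pushed outward: 0 at rest, 0.0065 while a carrier passes. Pushing a carrier past them takes up to 15 N in all; they snap back when its top is below 72 mm above the bench.
- follower (a joint): How far the spring follower under the stack is pushed down, in m: 0 with the one full-length carrier already inside (its top against the lips, 72 mm above the bench), 0.025 with a second held under the lips, 0.033 at the hard stop, where the top of the second is 64 mm above the bench; let go, it springs back up against the lips. Spring about 2 to 5 N.
- short_carrier_center (a point): The wrong carrier, to be left alone: the same grey plastic and section but only 55 mm long (its x), 40 mm wide, 25 mm high, with three pockets. The point is its centre, 12.5 mm up.
Mind the look-alikes: they are no part of the job. Leave any red or turquoise look-alike of the part that bears carrier_center alone. What is shaped like the part that bears magazine_mouth but green is not meant.

How it is judged:
By the outcome, as a careful person would: the job done as asked, in the order asked, and still so for the second after the job is handed in, with the robot touching nothing.
It also fails if it takes over 45 s, if anything falls off the work surface, if the arm or the gripper's body presses on something with over 40 N, if the wrist force passes 120 N, or if a joint passes its speed limit or range.

## Working session

There is one attempt and no reset: what is moved stays moved. The work goes in short steps, Python scripts to look and compute and a tool call to move; the robot and the scene stay as the last step left them, time stands still between calls to the robot, and variables do not carry over. Pictures are saved under pics/ and viewed, at most 10 in all, crops included, and the job is handed in when it is done.

Besides the shell and the picture viewer there is one more tool, called after "Request:" in YAML: its name, and indented under it one key for each argument. apply_moves: Moves the arm, as the interface text tells. Its arguments: {"type":"object","properties":{"increments":{"type":"array","items":{"type":"object","properties":{"dx":{"type":"number"},"dy":{"type":"number"},"dz":{"type":"number"},"wx":{"type":"number"},"wy":{"type":"number"},"wz":{"type":"number"},"grip":{"type":"number"}}}},"squeeze":{"type":"number"}},"required":["increments"]}

```bash
mkdir -p pics; cat > h.py <<'E'
import numpy as np, cv2
from bench import bot
from scipy.spatial.transform import Rotation as R
def grab(n,f):
    c=bot.get_calibration(n); im=bot.grab_frame(n); cv2.imwrite('pics/'+f,im[:,:,::-1]); np.savez('pics/'+f+'.npz',**{k:np.array(c[k]) for k in('K','rvec','tvec')}); return im
def ray(f,uv,fish=False):
    c=np.load('pics/'+f+'.npz');K=c['K'];Rm=cv2.Rodrigues(c['rvec'].reshape(3,1))[0];t=c['tvec'].ravel()
    x=(uv[0]-K[0,2])/K[0,0];y=(uv[1]-K[1,2])/K[1,1]
    if fish:
        r=np.hypot(x,y)+1e-12; d=np.array([x/r*np.sin(r),y/r*np.sin(r),np.cos(r)])
    else: d=np.array([x,y,1.])
    return -Rm.T@t, Rm.T@d
def onz(f,uv,z,fish=False):
    o,d=ray(f,uv,fish); return o+d*(z-o[2])/d[2]
E
python3 - <<'E'
from h import *
a=grab('scene','s0.png');b=grab('side','d0.png');w=grab('wrist','w0.png')
for n in('scene','side','wrist'):
    c=bot.get_calibration(n);Rm=cv2.Rodrigues(np.array(c['rvec']).reshape(3,1))[0];print(n,-Rm.T@np.array(c['tvec']).ravel(),np.array(c['K'])[0,0])
s=bot.sense();print(s['tool_pos'],s['tool_rot'],s['force'],s['width'])
E
```

```text
scene [0.09279133 0.76468357 1.11796489] 535.0696445053267
side [-0.33372994 -0.03385304  1.06191259] 485.7137769099692
wrist [0.64990389 0.07446089 0.38419099] 325.19226210127806
[ 6.49562099e-01 -2.22471382e-05  2.46054845e-01] [ 7.07085128e-01  7.07128135e-01 -5.11459195e-04 -4.02484928e-04] [ 0.30926602 -0.17336882 -0.24064332] 1.0037893136917966
```

View pics/s0.png

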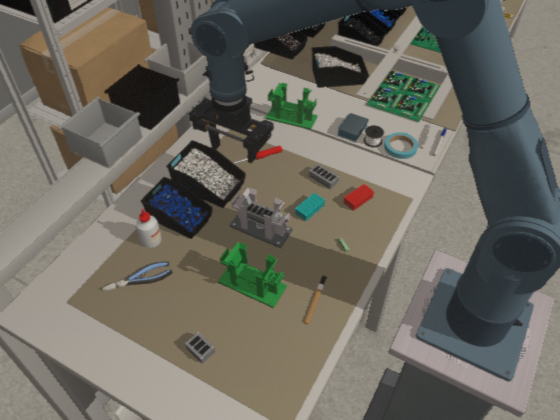

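View pics/w0.png

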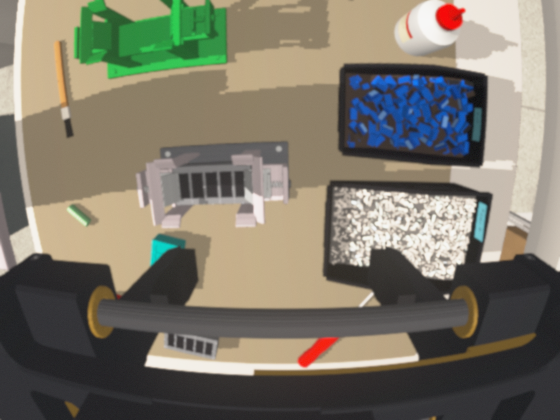

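The scene view shows two grey candidates, at (324,176) and (200,347). The look-alikes are turquoise (310,206), red (359,197), and green magazines at (252,275) and (292,105). The grey magazine is at (262,215). The wrist view shows the magazine at (215,185) and a carrier at (190,343). Next I'll check both grey carriers in one close crop.

```bash
python3 - <<'E'
import cv2,numpy as np
a=cv2.imread('pics/s0.png');b=cv2.imread('pics/w0.png')
f=lambda im,x,y,w,h,s:cv2.resize(im[y:y+h,x:x+w],None,fx=s,fy=s,interpolation=cv2.INTER_CUBIC)
A=f(a,299,156,50,40,8);B=f(a,175,327,50,40,8)
C=f(a,212,175,100,70,4) 
D=f(b,130,130,100*2,140//2*2,2)
cv2.imwrite('pics/c0.png',np.vstack([np.hstack([A,B]),np.hstack([C,D])]))
E
```

```text
(no output)
```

View pics/c0.png

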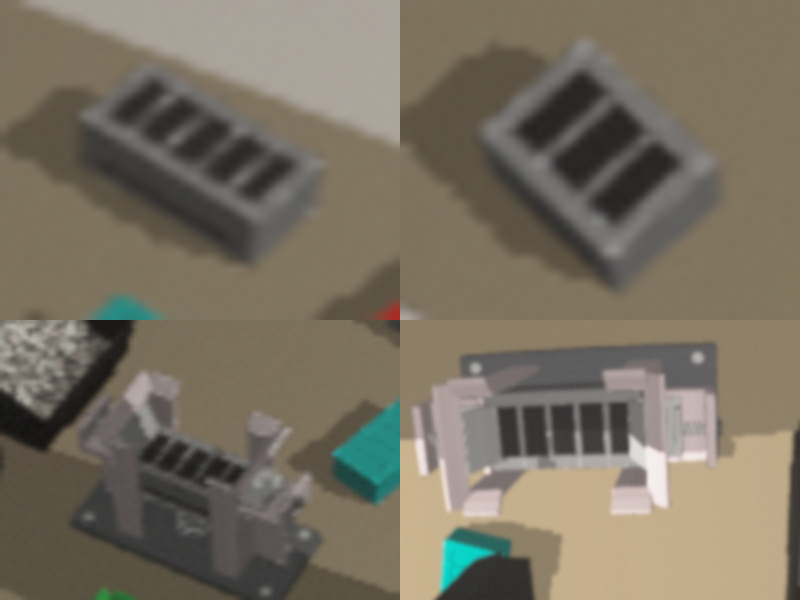

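```bash
python3 - <<'E'
from h import *
P=np.array([onz('s0.png',p,.025) for p in [(309.3,170.5),(317.7,164.5),(339.3,176.6),(331,182.5)]])
print(P.mean(0),np.linalg.norm(np.diff(np.vstack([P,P[:1]]),axis=0),axis=1)); 
for i,j in((0,3),(1,2),(0,1),(3,2)): d=P[j]-P[i];print(np.degrees(np.arctan2(d[1],d[0])))
for z in(.069,.072):
  q=[onz('w0.png',p,z,True) for p in [(180,172.5),(180,199),(244,171.5),(244,197.5)]]
  print(np.mean(q,0)); d=q[2]-q[0]; print(np.degrees(np.arctan2(d[1],d[0])),np.linalg.norm(d))
p,q=onz('w0.png',(167.5,154),.008,True),onz('w0.png',(278.5,148.5),.008,True)
d=q-p;print(p,q,np.degrees(np.arctan2(d[1],d[0])),np.linalg.norm(d))
# scene pockets in magazine: crop C pts
c=np.mean([onz('s0.png',(212+x/4,175+(y-320)/4),.071) for x,y in [(155,435),(142,458),(246,467),(232,487)]],0);print('scene',c)
for n,(u,v) in {'mag bolts':(0,0)}.items():
  for x,y in [(88,520),(264,590),(305,535)]: print(onz('s0.png',(212+x/4,175+(y-320)/4),.008))
E
```

```text
[ 0.51014741 -0.24138237  0.025     ] [0.03538252 0.07701943 0.03425497 0.07631217]
170.58325260625168
169.6662656057679
-106.45003322369006
-107.8603284579734
[0.57802597 0.00478729 0.069     ]
0.02546179453800015 0.06614003203706585
[0.57870987 0.00545069 0.072     ]
0.025461794538002545 0.06551027642984966
[0.5107199  0.03071227 0.008     ] [0.64513325 0.03455482 0.008     ] 1.6375010190092298 0.13446826154032107
scene [0.57703664 0.00226574 0.071     ]
[0.64134641 0.03534541 0.008     ]
[0.50991572 0.02872583 0.008     ]
[ 0.50871987 -0.02459207  0.008     ]
```

The chosen carrier is the five-pocket one at (324,176): its top measures about 77x35 mm and its centre is (0.510,-0.241) with yaw about -10°. The magazine is at about (0.577,0.004) with yaw about 1.5–3°. I'll move over the carrier, turn, and look from near.

Request:
apply_moves:
  increments:
    - {"dx": -2,"dy": -1.17}
    - {"dx": -2,"dy": -1.17}
    - {"dx": -2,"dy": -1.17}
    - {"dx": -2,"dy": -1.17}
    - {"dx": -2,"dy": -1.17}
    - {"dx": -2,"dy": -1.17}
    - {"dx": -2,"dy": -1.17}
    - {"dx": -2,"dy": -1.17}
    - {"dx": -2,"dy": -1.17}
    - {"dx": -2,"dy": -1.17}
    - {"dx": -2,"dy": -1.17}
    - {"dx": -2,"dy": -1.17,"grip": 0.75}

```text
validation failed for argument at $.in...
```

Request:
apply_moves:
  increments:
    - {"wz": -6.7}
    - {"wz": -6.7}
    - {"wz": -6.7}
    - {"wz": -6.7}
    - {"wz": -6.7}
    - {"wz": -6.7}
    - {"wz": -6.7}
    - {"wz": -6.7}
    - {"wz": -6.7}
    - {"wz": -6.7}
    - {"wz": -6.7}
    - {"wz": -6.3}

```text
validation failed for argument at $.in...
```

Request:
apply_moves:
  increments:
    - {}
    - {}

```text
validation failed for argument at $.in...
```

```bash
python3 - <<'E'
from h import *
w=grab('wrist','w1.png')
s=bot.sense();print(s['t'],s['tool_pos'],s['width'],s['qpos']);print(R.from_quat(s['tool_rot']).as_matrix().round(3))
E
```

```text
0.2 [ 6.49640815e-01 -6.74034694e-06  2.46188204e-01] 1.0003958162208184 [-0.06620428  0.53688094 -0.00443381  1.53845203  0.00262444  1.06732311
 -0.07118234]
[[-0.     1.    -0.001]
 [ 1.     0.    -0.   ]
 [-0.    -0.001 -1.   ]]
```

View pics/w1.png

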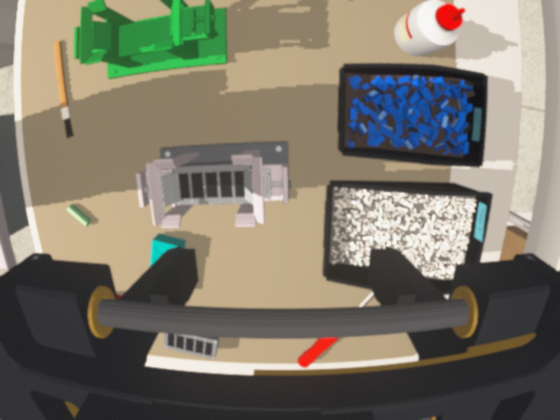

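The picture is unchanged: the moves were refused, probably because every row needs all its fields. I'll resend with full rows.

Request:
apply_moves:
  increments:
    - {"dx": -2,"dy": -1.17,"dz": 0,"wx": 0,"wy": 0,"wz": 0,"grip": 0.75}
    - {"dx": -2,"dy": -1.17,"dz": 0,"wx": 0,"wy": 0,"wz": 0,"grip": 0.75}
    - {"dx": -2,"dy": -1.17,"dz": 0,"wx": 0,"wy": 0,"wz": 0,"grip": 0.75}
    - {"dx": -2,"dy": -1.17,"dz": 0,"wx": 0,"wy": 0,"wz": 0,"grip": 0.75}
    - {"dx": -2,"dy": -1.17,"dz": 0,"wx": 0,"wy": 0,"wz": 0,"grip": 0.75}
    - {"dx": -2,"dy": -1.17,"dz": 0,"wx": 0,"wy": 0,"wz": 0,"grip": 0.75}
    - {"dx": -2,"dy": -1.17,"dz": 0,"wx": 0,"wy": 0,"wz": 0,"grip": 0.75}
    - {"dx": -2,"dy": -1.17,"dz": 0,"wx": 0,"wy": 0,"wz": 0,"grip": 0.75}
    - {"dx": -2,"dy": -1.17,"dz": 0,"wx": 0,"wy": 0,"wz": 0,"grip": 0.75}
    - {"dx": -2,"dy": -1.17,"dz": 0,"wx": 0,"wy": 0,"wz": 0,"grip": 0.75}
    - {"dx": -2,"dy": -1.17,"dz": 0,"wx": 0,"wy": 0,"wz": 0,"grip": 0.75}
    - {"dx": -2,"dy": -1.17,"dz": 0,"wx": 0,"wy": 0,"wz": 0,"grip": 0.75}
  squeeze: 20

```text
t: 1.2
tool_pos: [0.5088, -0.2409, 0.2466]
tool_rot: [0.707, 0.707, -0.0, -0.0]
force: [0.1, 0.1, -0.6]
width: 0.753
grip_force: 0.0
```

Request:
apply_moves:
  increments:
    - {"dx": 0,"dy": 0,"dz": 0,"wx": 0,"wy": 0,"wz": -6.7,"grip": 0.75}
    - {"dx": 0,"dy": 0,"dz": 0,"wx": 0,"wy": 0,"wz": -6.7,"grip": 0.75}
    - {"dx": 0,"dy": 0,"dz": 0,"wx": 0,"wy": 0,"wz": -6.7,"grip": 0.75}
    - {"dx": 0,"dy": 0,"dz": 0,"wx": 0,"wy": 0,"wz": -6.7,"grip": 0.75}
    - {"dx": 0,"dy": 0,"dz": 0,"wx": 0,"wy": 0,"wz": -6.7,"grip": 0.75}
    - {"dx": 0,"dy": 0,"dz": 0,"wx": 0,"wy": 0,"wz": -6.7,"grip": 0.75}
    - {"dx": 0,"dy": 0,"dz": 0,"wx": 0,"wy": 0,"wz": -6.7,"grip": 0.75}
    - {"dx": 0,"dy": 0,"dz": 0,"wx": 0,"wy": 0,"wz": -6.7,"grip": 0.75}
    - {"dx": 0,"dy": 0,"dz": 0,"wx": 0,"wy": 0,"wz": -6.7,"grip": 0.75}
    - {"dx": 0,"dy": 0,"dz": 0,"wx": 0,"wy": 0,"wz": -6.7,"grip": 0.75}
    - {"dx": 0,"dy": 0,"dz": 0,"wx": 0,"wy": 0,"wz": -6.7,"grip": 0.75}
    - {"dx": 0,"dy": 0,"dz": 0,"wx": 0,"wy": 0,"wz": -6.3,"grip": 0.75}
  squeeze: 20

```text
t: 2.2
tool_pos: [0.5094, -0.24, 0.2466]
tool_rot: [0.084, 0.996, 0.0, -0.0]
force: [-0.1, -0.1, 0.2]
width: 0.748
grip_force: 0.0
```

Request:
apply_moves:
  increments:
    - {"dx": 0,"dy": 0,"dz": 2,"wx": 0,"wy": 0,"wz": 0,"grip": 0.75}
    - {"dx": 0,"dy": 0,"dz": 2,"wx": 0,"wy": 0,"wz": 0,"grip": 0.75}
    - {"dx": 0,"dy": 0,"dz": 2,"wx": 0,"wy": 0,"wz": 0,"grip": 0.75}
    - {"dx": 0,"dy": 0,"dz": 2,"wx": 0,"wy": 0,"wz": 0,"grip": 0.75}
    - {"dx": 0,"dy": 0,"dz": 0,"wx": 0,"wy": 0,"wz": 0,"grip": 0.75}
    - {"dx": 0,"dy": 0,"dz": 0,"wx": 0,"wy": 0,"wz": 0,"grip": 0.75}
  squeeze: 20

```text
t: 2.7
tool_pos: [0.509, -0.2397, 0.1662]
tool_rot: [0.087, 0.996, 0.0, -0.001]
force: [-0.8, -0.3, 1.2]
width: 0.751
grip_force: 0.0
```

```bash
python3 - <<'E'
from h import *
w=grab('wrist','w2.png')
s=bot.sense();print(s['t'],s['tool_pos'],s['width'],s['qpos']);print(R.from_quat(s['tool_rot']).as_matrix().round(3))
E
```

```text
2.75 [ 0.50982951 -0.24007522  0.16726153] 0.7523671314132442 [ 0.52324771  0.50043633 -0.21315612  1.82738929  0.13823606  0.82800484
  1.63805061]
[[-0.985  0.174  0.   ]
 [ 0.174  0.985 -0.   ]
 [-0.    -0.    -1.   ]]
```

View pics/w2.png

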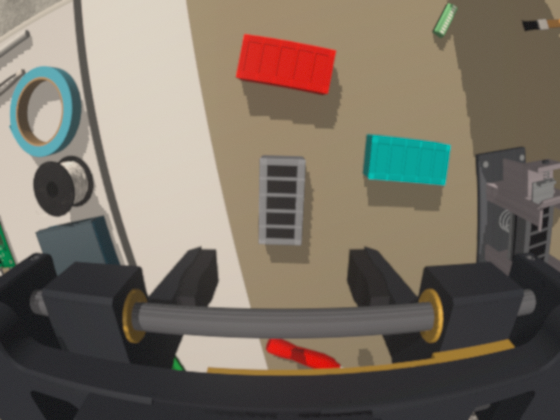

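The five-pocket grey carrier has top corners near (261,156), (305,157), (303,245) and (260,243). Red, turquoise and the magazine are well clear of the fingers.

```bash
python3 - <<'E'
from h import *
w=cv2.imread('pics/w2.png');h=cv2.cvtColor(w,cv2.COLOR_BGR2HSV)
m=((h[:,:,1]<45)).astype(np.uint8)*255
m[:150]=0;m[252:]=0;m[:,:250]=0;m[:,315:]=0
m=cv2.morphologyEx(m,cv2.MORPH_CLOSE,np.ones((9,9)))
c=max(cv2.findContours(m,0,1)[0],key=cv2.contourArea);r=cv2.minAreaRect(c);b=cv2.boxPoints(r);print(r,b.round(1).tolist())
s=bot.sense();Rm=R.from_quat(s['tool_rot']).as_matrix()
for b in (b,np.array([(261,156),(305,157),(303,245),(260,243.5)])):
  P=np.array([onz('w2.png',p,.025,True) for p in b]);print(P.mean(0),np.linalg.norm(np.diff(np.vstack([P,P[:1]]),axis=0),axis=1).round(4),(Rm.T@(P.mean(0)-s['tool_pos'])*100).round(2))
  for i in range(4): d=Rm.T@(P[(i+1)%4]-P[i]);print(np.degrees(np.arctan2(d[1],d[0])).round(1),end=' ')
E
```

```text
((280.9990539550781, 200.0302734375), (46.4029426574707, 89.11060333251953), 1.7357045412063599) [[256.5, 243.89999389648438], [259.20001220703125, 154.8000030517578], [305.5, 156.1999969482422], [302.79998779296875, 245.3000030517578]]
[ 0.51247141 -0.2403537   0.025     ] [0.0829 0.0401 0.083  0.0433] [-0.26  0.02 14.23]
2.8 91.7 -179.4 -88.2 [ 0.51294493 -0.23927179  0.025     ] [0.038  0.082  0.0401 0.0814] [-0.29  0.13 14.23]
91.3 -179.8 -87.8 1.6
```

Request:
apply_moves:
  increments:
    - {"dx": -0.28,"dy": 0.08,"dz": 2.5,"wx": 0,"wy": 0,"wz": 1.2,"grip": 0.75}
    - {"dx": 0,"dy": 0,"dz": 2.5,"wx": 0,"wy": 0,"wz": 0,"grip": 0.75}
    - {"dx": 0,"dy": 0,"dz": 2.5,"wx": 0,"wy": 0,"wz": 0,"grip": 0.75}
    - {"dx": 0,"dy": 0,"dz": 2.5,"wx": 0,"wy": 0,"wz": 0,"grip": 0.75}
    - {"dx": 0,"dy": 0,"dz": 2,"wx": 0,"wy": 0,"wz": 0,"grip": 0.75}
    - {"dx": 0,"dy": 0,"dz": 1.5,"wx": 0,"wy": 0,"wz": 0,"grip": 0.75}
    - {"dx": 0,"dy": 0,"dz": 1,"wx": 0,"wy": 0,"wz": 0,"grip": 0.75}
    - {"dx": 0,"dy": 0,"dz": 0.9,"wx": 0,"wy": 0,"wz": 0,"grip": 0.75}
    - {"dx": 0,"dy": 0,"dz": 0,"wx": 0,"wy": 0,"wz": 0,"grip": 0.75}
    - {"dx": 0,"dy": 0,"dz": 0,"wx": 0,"wy": 0,"wz": 0,"grip": 0.4}
    - {"dx": 0,"dy": 0,"dz": 0,"wx": 0,"wy": 0,"wz": 0,"grip": 0.3}
    - {"dx": 0,"dy": 0,"dz": 0,"wx": 0,"wy": 0,"wz": 0,"grip": 0.2}
  squeeze: 20

```text
t: 3.75
tool_pos: [0.5132, -0.2401, 0.0138]
tool_rot: [0.098, 0.995, -0.0, 0.001]
force: [-0.0, 0.3, 0.2]
width: 0.546
grip_force: 0.0
```

Request:
apply_moves:
  increments:
    - {"dx": 0,"dy": 0,"dz": 0,"wx": 0,"wy": 0,"wz": 0,"grip": 0.2}
    - {"dx": 0,"dy": 0,"dz": 0,"wx": 0,"wy": 0,"wz": 0,"grip": 0.2}
    - {"dx": 0,"dy": 0,"dz": 0,"wx": 0,"wy": 0,"wz": 0,"grip": 0.2}
    - {"dx": 0,"dy": 0,"dz": 0,"wx": 0,"wy": 0,"wz": 0,"grip": 0.2}
  squeeze: 20

```text
t: 4.08
tool_pos: [0.513, -0.24, 0.0135]
tool_rot: [0.098, 0.995, -0.0, 0.001]
force: [-1.5, -0.2, 7.0]
width: 0.45
grip_force: 20.0
```

Request:
apply_moves:
  increments:
    - {"dx": 0,"dy": 0,"dz": -1,"wx": 0,"wy": 0,"wz": 0,"grip": 0.2}
    - {"dx": 0,"dy": 0,"dz": -2,"wx": 0,"wy": 0,"wz": 0,"grip": 0.2}
    - {"dx": 0,"dy": 0,"dz": -2,"wx": 0,"wy": 0,"wz": 0,"grip": 0.2}
    - {"dx": 0,"dy": 0,"dz": -2,"wx": 0,"wy": 0,"wz": 0,"grip": 0.2}
    - {"dx": 0,"dy": 0,"dz": -2,"wx": 0,"wy": 0,"wz": -2,"grip": 0.2}
    - {"dx": 0,"dy": 0,"dz": -2,"wx": 0,"wy": 0,"wz": -2,"grip": 0.2}
    - {"dx": 0,"dy": 0,"dz": -2,"wx": 0,"wy": 0,"wz": -2,"grip": 0.2}
    - {"dx": 0,"dy": 0,"dz": -2,"wx": 0,"wy": 0,"wz": -2,"grip": 0.2}
    - {"dx": 0,"dy": 0,"dz": -2,"wx": 0,"wy": 0,"wz": -2,"grip": 0.2}
    - {"dx": 0,"dy": 0,"dz": -1,"wx": 0,"wy": 0,"wz": -2,"grip": 0.2}
    - {"dx": 0,"dy": 0,"dz": 0,"wx": 0,"wy": 0,"wz": -1,"grip": 0.2}
  squeeze: 20

```text
t: 5.0
tool_pos: [0.5137, -0.2402, 0.1956]
tool_rot: [-0.016, 1.0, -0.001, 0.002]
force: [0.5, 0.2, -1.4]
width: 0.45
grip_force: 20.0
```

Request:
apply_moves:
  increments:
    - {"dx": -0.6,"dy": 2.0,"dz": 0,"wx": 0,"wy": 0,"wz": 0,"grip": 0.2}
    - {"dx": -0.6,"dy": 2.0,"dz": 0,"wx": 0,"wy": 0,"wz": 0,"grip": 0.2}
    - {"dx": -0.6,"dy": 2.0,"dz": 0,"wx": 0,"wy": 0,"wz": 0,"grip": 0.2}
    - {"dx": -0.6,"dy": 2.0,"dz": 0,"wx": 0,"wy": 0,"wz": 0,"grip": 0.2}
    - {"dx": -0.6,"dy": 2.0,"dz": 0,"wx": 0,"wy": 0,"wz": 0,"grip": 0.2}
    - {"dx": -0.6,"dy": 2.0,"dz": 0,"wx": 0,"wy": 0,"wz": 0,"grip": 0.2}
    - {"dx": -0.6,"dy": 2.0,"dz": 0,"wx": 0,"wy": 0,"wz": 0,"grip": 0.2}
    - {"dx": -0.6,"dy": 2.0,"dz": 0,"wx": 0,"wy": 0,"wz": 0,"grip": 0.2}
    - {"dx": -0.6,"dy": 2.0,"dz": 0,"wx": 0,"wy": 0,"wz": 0,"grip": 0.2}
    - {"dx": -0.6,"dy": 2.0,"dz": 0,"wx": 0,"wy": 0,"wz": 0,"grip": 0.2}
    - {"dx": -0.6,"dy": 2.0,"dz": 0,"wx": 0,"wy": 0,"wz": 0,"grip": 0.2}
    - {"dx": -0.6,"dy": 2.2,"dz": 0,"wx": 0,"wy": 0,"wz": 0,"grip": 0.2}
  squeeze: 20

```text
t: 6.0
tool_pos: [0.5762, 0.0049, 0.1918]
tool_rot: [-0.015, 1.0, -0.0, -0.001]
force: [0.2, 0.1, -1.2]
width: 0.454
grip_force: 20.0
```

Request:
apply_moves:
  increments:
    - {"dx": 0,"dy": 0,"dz": 0,"wx": 0,"wy": 0,"wz": 0,"grip": 0.2}
    - {"dx": 0,"dy": 0,"dz": 0,"wx": 0,"wy": 0,"wz": 0,"grip": 0.2}
  squeeze: 20

```text
t: 6.17
tool_pos: [0.5763, 0.006, 0.192]
tool_rot: [-0.017, 1.0, 0.0, -0.001]
force: [-0.9, 0.5, -1.6]
width: 0.451
grip_force: 20.0
```

```bash
python3 - <<'E'
from h import *
w=grab('wrist','w3.png');d=grab('scene','s3.png')
s=bot.sense();print(s['t'],s['tool_pos'],s['width'],s['force']);print(R.from_quat(s['tool_rot']).as_matrix().round(3))
A=cv2.resize(w,None,fx=1.1,fy=1.1)[60:420,80:530];B=cv2.resize(d[150:260,200:320],None,fx=2.9,fy=2.9,interpolation=2)
H=min(A.shape[0],B.shape[0]);cv2.imwrite('pics/c3.png',np.hstack([A[:H],B[:H]])[:,:,::-1]);print(A.shape,B.shape)
E
```

```text
6.2667 [0.57619215 0.0033379  0.19206001] 0.4510589375076089 [ 0.12832627 -0.77980478 -0.03548901]
[[-1.    -0.031 -0.001]
 [-0.031  1.    -0.001]
 [ 0.001 -0.001 -1.   ]]
(360, 450, 3) (319, 348, 3)
```

View pics/c3.png

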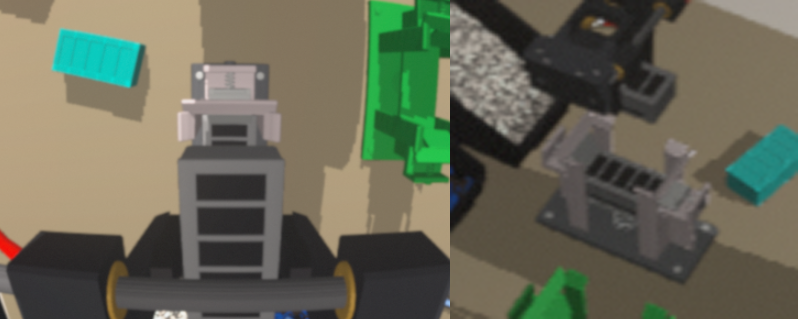

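The wrist crop shows the carrier held square, with the magazine ahead of it in line and its bolts at (199,76) and (261,74). The scene crop confirms the carrier is above the mouth. I'll compute the offsets.

```bash
python3 - <<'E'
from h import *
s=bot.sense();Rm=R.from_quat(s['tool_rot']).as_matrix();p0=s['tool_pos']
for n,x,y,z in [('bolt',199.5,76,.008),('bolt',261.5,74.5,.008),('rimL',181,101,.107),('rimR',278,101,.107),('postL',178,125,.107),('postR',280,125,.107),('carTL',179,160,p0[2]+.0115),('carTR',284,160,p0[2]+.0115),('carBL',182,148,p0[2]-.0135),('carBR',280,148,p0[2]-.0135)]:
  P=onz('w3.png',((80+x)/1.1,(60+y)/1.1),z,True);print(n,P.round(4),(Rm.T@(P-p0)*100).round(2))
# carrier angle in image: side edges
E
```

```text
bolt [ 0.5133 -0.0227  0.008 ] [ 6.34 -2.4  18.42]
bolt [0.51   0.0326 0.008 ] [ 6.5   3.14 18.41]
rimL [ 0.526  -0.0258  0.107 ] [ 5.09 -2.76  8.52]
rimR [0.5239 0.035  0.107 ] [5.12 3.33 8.51]
postL [ 0.5414 -0.0276  0.107 ] [ 3.56 -2.98  8.51]
postR [0.5392 0.0372 0.107 ] [3.58 3.5  8.51]
carTL [ 0.5378 -0.0136  0.2036] [ 3.89 -1.57 -1.14]
carTR [0.5365 0.0252 0.2036] [ 3.91  2.31 -1.15]
carBL [ 0.5392 -0.0157  0.1786] [ 3.75 -1.79  1.36]
carBR [0.5377 0.0272 0.1786] [3.77 2.51 1.35]
```

Request:
apply_moves:
  increments:
    - {"dx": -0.1,"dy": 0,"dz": 1.5,"wx": 0,"wy": 0,"wz": 0,"grip": 0.2}
    - {"dx": 0,"dy": 0,"dz": 1.5,"wx": 0,"wy": 0,"wz": 0,"grip": 0.2}
    - {"dx": 0,"dy": 0,"dz": 1.5,"wx": 0,"wy": 0,"wz": 0,"grip": 0.2}
    - {"dx": 0,"dy": 0,"dz": 1.0,"wx": 0,"wy": 0,"wz": 0,"grip": 0.2}
    - {"dx": 0,"dy": 0,"dz": 1.0,"wx": 0,"wy": 0,"wz": 0,"grip": 0.2}
    - {"dx": 0,"dy": 0,"dz": 0.5,"wx": 0,"wy": 0,"wz": 0,"grip": 0.2}
    - {"dx": 0,"dy": 0,"dz": 0.5,"wx": 0,"wy": 0,"wz": 0,"grip": 0.2}
    - {"dx": 0,"dy": 0,"dz": 0.5,"wx": 0,"wy": 0,"wz": 0,"grip": 0.2}
    - {"dx": 0,"dy": 0,"dz": 0.5,"wx": 0,"wy": 0,"wz": 0,"grip": 0.2}
    - {"dx": 0,"dy": 0,"dz": 0,"wx": 0,"wy": 0,"wz": 0,"grip": 0.2}
    - {"dx": 0,"dy": 0,"dz": 0,"wx": 0,"wy": 0,"wz": 0,"grip": 0.2}
  squeeze: 20

```text
t: 7.18
tool_pos: [0.5779, 0.0045, 0.1077]
tool_rot: [-0.016, 1.0, -0.0, -0.0]
force: [0.7, -0.1, -1.0]
width: 0.457
grip_force: 20.0
```

Request:
apply_moves:
  increments:
    - {"dx": 0,"dy": 0,"dz": 0.2,"wx": 0,"wy": 0,"wz": 0,"grip": 0.2}
    - {"dx": 0,"dy": 0,"dz": 0.2,"wx": 0,"wy": 0,"wz": 0,"grip": 0.2}
    - {"dx": 0,"dy": 0,"dz": 0.1,"wx": 0,"wy": 0,"wz": 0,"grip": 0.2}
    - {"dx": 0,"dy": 0,"dz": 0,"wx": 0,"wy": 0,"wz": 0,"grip": 0.2}
    - {"dx": 0,"dy": 0,"dz": 0,"wx": 0,"wy": 0,"wz": 0,"grip": 0.2}
  squeeze: 20

```text
t: 7.6
tool_pos: [0.5779, 0.0044, 0.1028]
tool_rot: [-0.016, 1.0, -0.0, 0.0]
force: [0.2, -0.3, -0.9]
width: 0.452
grip_force: 20.0
```

```bash
python3 - <<'E'
from h import *
w=grab('wrist','w4.png');d=grab('scene','s4.png')
s=bot.sense();print(s['t'],s['tool_pos'],s['width'],s['force'])
A=cv2.resize(w,None,fx=1.1,fy=1.1)[60:420,80:530];B=cv2.resize(d[150:260,200:320],None,fx=2.9,fy=2.9,interpolation=2)
H=min(A.shape[0],B.shape[0]);cv2.imwrite('pics/c4.png',np.hstack([A[:H],B[:H]])[:,:,::-1])
E
```

```text
7.7 [0.57791818 0.00445622 0.10279712] 0.44805820188707246 [ 0.05892548 -0.3103548  -0.03458398]
```

View pics/c4.png

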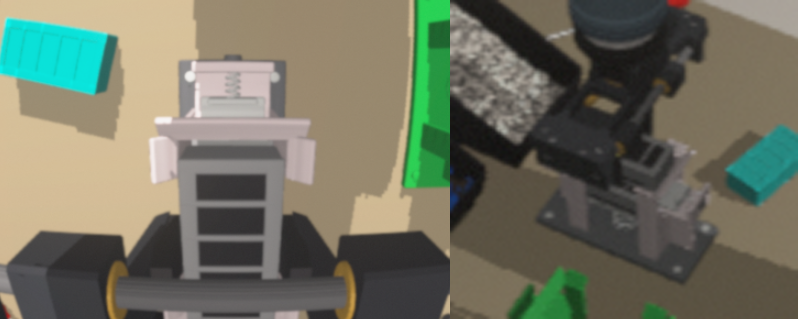

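The carrier sits centred between the rim posts, with its sides at (180,283) against the posts at (152,315) in the crop. I'll release it, rise and shut the fingers.

Request:
apply_moves:
  increments:
    - {"dx": 0,"dy": 0,"dz": 0,"wx": 0,"wy": 0,"wz": 0,"grip": 0.7}
    - {"dx": 0,"dy": 0,"dz": 0,"wx": 0,"wy": 0,"wz": 0,"grip": 0.7}
    - {"dx": 0,"dy": 0,"dz": 0,"wx": 0,"wy": 0,"wz": 0,"grip": 0.7}
    - {"dx": 0,"dy": 0,"dz": -1,"wx": 0,"wy": 0,"wz": 0,"grip": 0.7}
    - {"dx": 0,"dy": 0,"dz": -1.5,"wx": 0,"wy": 0,"wz": 0,"grip": 0.7}
    - {"dx": 0,"dy": 0,"dz": -1.5,"wx": 0,"wy": 0,"wz": 0,"grip": 0.7}
    - {"dx": 0,"dy": 0,"dz": 0,"wx": 0,"wy": 0,"wz": 0,"grip": 0}
    - {"dx": 0,"dy": 0,"dz": 0,"wx": 0,"wy": 0,"wz": 0,"grip": 0}
    - {"dx": 0,"dy": 0,"dz": 0,"wx": 0,"wy": 0,"wz": 0,"grip": 0}
    - {"dx": 0,"dy": 0,"dz": 0,"wx": 0,"wy": 0,"wz": 0,"grip": 0}
    - {"dx": 0,"dy": 0,"dz": 0,"wx": 0,"wy": 0,"wz": 0,"grip": 0}
    - {"dx": 0,"dy": 0,"dz": 0,"wx": 0,"wy": 0,"wz": 0,"grip": 0}
  squeeze: 20

```text
t: 8.7
tool_pos: [0.5774, 0.0045, 0.1421]
tool_rot: [-0.016, 1.0, -0.0, -0.001]
force: [-0.5, -2.0, 0.5]
width: 0.273
grip_force: 0.0
```

Request:
apply_moves:
  increments:
    - {"dx": 0,"dy": 0,"dz": 0,"wx": 0,"wy": 0,"wz": 0,"grip": 0}
    - {"dx": 0,"dy": 0,"dz": 0,"wx": 0,"wy": 0,"wz": 0,"grip": 0}
    - {"dx": 0,"dy": 0,"dz": 0,"wx": 0,"wy": 0,"wz": 0,"grip": 0}
    - {"dx": 0,"dy": 0,"dz": 0,"wx": 0,"wy": 0,"wz": 0,"grip": 0}
  squeeze: 20

```text
t: 9.03
tool_pos: [0.5778, 0.0045, 0.1426]
tool_rot: [-0.016, 1.0, 0.0, -0.0]
force: [-0.4, -0.5, -0.3]
width: 0.001
grip_force: 0.0
```

```bash
python3 - <<'E'
from h import *
w=grab('wrist','w5.png');d=grab('scene','s5.png')
s=bot.sense();print(s['t'],s['tool_pos'],s['width'],s['force'])
A=cv2.resize(w,None,fx=1.1,fy=1.1)[60:420,80:530];B=cv2.resize(d[150:260,200:320],None,fx=2.9,fy=2.9,interpolation=2)
H=min(A.shape[0],B.shape[0]);cv2.imwrite('pics/c5.png',np.hstack([A[:H],B[:H]])[:,:,::-1])
E
```

```text
9.1333 [0.57785603 0.00450577 0.14271554] 0.005366249326896233 [ 0.16954134  0.64650163 -0.00758492]
```

View pics/c5.png

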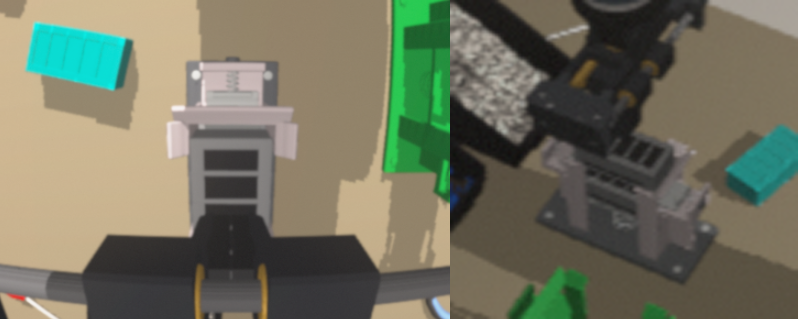

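The carrier lies level on the lips, with the shut fingers over its middle. Now the push.

Request:
apply_moves:
  increments:
    - {"dx": 0,"dy": 0,"dz": 1.0,"wx": 0,"wy": 0,"wz": 0,"grip": 0}
    - {"dx": 0,"dy": 0,"dz": 0.7,"wx": 0,"wy": 0,"wz": 0,"grip": 0}
    - {"dx": 0,"dy": 0,"dz": 0.4,"wx": 0,"wy": 0,"wz": 0,"grip": 0}
    - {"dx": 0,"dy": 0,"dz": 0.4,"wx": 0,"wy": 0,"wz": 0,"grip": 0}
    - {"dx": 0,"dy": 0,"dz": 0.4,"wx": 0,"wy": 0,"wz": 0,"grip": 0}
    - {"dx": 0,"dy": 0,"dz": 0.4,"wx": 0,"wy": 0,"wz": 0,"grip": 0}
    - {"dx": 0,"dy": 0,"dz": 0.4,"wx": 0,"wy": 0,"wz": 0,"grip": 0}
    - {"dx": 0,"dy": 0,"dz": 0.4,"wx": 0,"wy": 0,"wz": 0,"grip": 0}
    - {"dx": 0,"dy": 0,"dz": 0.4,"wx": 0,"wy": 0,"wz": 0,"grip": 0}
    - {"dx": 0,"dy": 0,"dz": 0.4,"wx": 0,"wy": 0,"wz": 0,"grip": 0}
    - {"dx": 0,"dy": 0,"dz": 0.4,"wx": 0,"wy": 0,"wz": 0,"grip": 0}
  squeeze: 20

```text
t: 10.05
tool_pos: [0.5781, 0.0046, 0.0895]
tool_rot: [-0.016, 1.0, 0.0, 0.0]
force: [0.8, -0.3, 3.9]
width: 0.005
grip_force: 2.1
```

Request:
apply_moves:
  increments:
    - {"dx": 0,"dy": 0,"dz": 0.4,"wx": 0,"wy": 0,"wz": 0,"grip": 0}
    - {"dx": 0,"dy": 0,"dz": 0.4,"wx": 0,"wy": 0,"wz": 0,"grip": 0}
    - {"dx": 0,"dy": 0,"dz": 0.3,"wx": 0,"wy": 0,"wz": 0,"grip": 0}
    - {"dx": 0,"dy": 0,"dz": 0.3,"wx": 0,"wy": 0,"wz": 0,"grip": 0}
    - {"dx": 0,"dy": 0,"dz": 0.2,"wx": 0,"wy": 0,"wz": 0,"grip": 0}
    - {"dx": 0,"dy": 0,"dz": 0,"wx": 0,"wy": 0,"wz": 0,"grip": 0}
    - {"dx": 0,"dy": 0,"dz": 0,"wx": 0,"wy": 0,"wz": 0,"grip": 0}
    - {"dx": 0,"dy": 0,"dz": 0,"wx": 0,"wy": 0,"wz": 0,"grip": 0}
  squeeze: 20

```text
t: 10.72
tool_pos: [0.578, 0.0045, 0.0738]
tool_rot: [-0.016, 1.0, 0.0, 0.0]
force: [1.7, 0.8, 3.1]
width: 0.002
grip_force: 1.8
```

Request:
apply_moves:
  increments:
    - {"dx": 0,"dy": 0,"dz": -0.4,"wx": 0,"wy": 0,"wz": 0,"grip": 0}
    - {"dx": 0,"dy": 0,"dz": -0.4,"wx": 0,"wy": 0,"wz": 0,"grip": 0}
    - {"dx": 0,"dy": 0,"dz": -0.5,"wx": 0,"wy": 0,"wz": 0,"grip": 0}
    - {"dx": 0,"dy": 0,"dz": -1.5,"wx": 0,"wy": 0,"wz": 0,"grip": 0}
    - {"dx": 0,"dy": 0,"dz": -2,"wx": 0,"wy": 0,"wz": 0,"grip": 0}
    - {"dx": 0,"dy": 0,"dz": -2,"wx": 0,"wy": 0,"wz": 0,"grip": 0}
    - {"dx": 0,"dy": 0,"dz": -2,"wx": 0,"wy": 0,"wz": 0,"grip": 0}
    - {"dx": 2,"dy": 0,"dz": -2,"wx": 0,"wy": 0,"wz": 0,"grip": 0}
    - {"dx": 2,"dy": 0,"dz": -2,"wx": 0,"wy": 0,"wz": 0,"grip": 0}
    - {"dx": 2,"dy": 0,"dz": 0,"wx": 0,"wy": 0,"wz": 0,"grip": 0}
    - {"dx": 0,"dy": 0,"dz": 0,"wx": 0,"wy": 0,"wz": 0,"grip": 0}
    - {"dx": 0,"dy": 0,"dz": 0,"wx": 0,"wy": 0,"wz": 0,"grip": 0}
  squeeze: 20

```text
t: 11.72
tool_pos: [0.5169, 0.0022, 0.2019]
tool_rot: [-0.016, 1.0, -0.0, -0.0]
force: [0.8, 0.5, -0.6]
width: 0.003
grip_force: 0.0
```

```bash
python3 - <<'E'
from h import *
w=grab('wrist','w6.png');d=grab('scene','s6.png')
s=bot.sense();print(s['t'],s['tool_pos'],s['width'],s['force'])
A=cv2.resize(w,None,fx=1.1,fy=1.1)[0:360,80:530];B=cv2.resize(d[150:260,200:320],None,fx=2.9,fy=2.9,interpolation=2)
H=min(A.shape[0],B.shape[0]);cv2.imwrite('pics/c6.png',np.hstack([A[:H],B[:H]])[:,:,::-1])
E
```

```text
11.8167 [0.51811867 0.00246548 0.20145825] 0.006645243567675221 [-0.56100993 -0.06782185 -0.30055357]
```

View pics/c6.png

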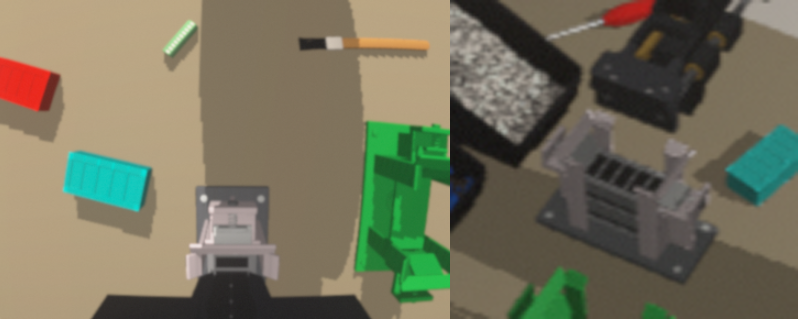

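In the scene crop the top carrier's pockets are at (625,175), the same level under the lips as before, and the second carrier is visible beneath. The robot is clear, so I'll hand it in.

```bash
python3 -c "
from bench import bot
print(bot.job_done())"
```

```text
the job is handed in; nothing more can be done
None
```

The full-length carrier is pushed past the lips and held under them on top of the first one; I left the short carrier and the look-alikes alone and handed the job in at about 12 s, with the arm clear.

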